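Gauge the side clearance of a crane wheel with gap blades

TASK

Find out which of the three gap blades fits the clearance between the wheel and the copper-coloured liner of the wheel block: the right one slides down fully home with a light but definite drag, neither loose nor forced. Leave that blade standing fully home in the gap at the crown of the wheel, with its flat back against the liner and its handle resting on the block, keep or put back the other two in the rack, and let go. Never force a blade, and do not disturb the loose parts round about.

Things in the scene. Friction and masses are not known exactly. Their poses are not given: they have to be found in the camera images.
- block: Grey cast wheel block, fixed, 150 (x, along the axle) x 260 (y) x 150 mm high, open at the top, holding a gold-coloured flanged wheel, 160 mm across, that stands 30 mm out of it. Origin: centre of its underside, z up. The liner is inside its -x cheek (28 mm thick), on whose flat top (z = 150) the blade's handle comes to rest.
- liner: Copper-coloured plate, 5 mm thick, 120 mm wide, fixed inside the block's -x cheek. Origin: middle of its top edge in the plane of its running face, at the wheel's crown; x points to the wheel, y along the gap, z up. Its top 3 mm are bevelled 45 degrees; the cheek's top is 3 mm above this origin. The gap is over 80 mm deep.
- seat (a point): Where the centre of the handle of a blade that is fully home lies: 28 mm above the liner's origin and 12 mm to its -x side; axes as the liner's, which the blade's axes then match. On the liner, over 25 N from a blade is forcing it, also when the hand presses it sideways: slide it slowly, in and out.
- gap (a point): Point on the liner's face, 20 mm below its origin, axes as the liner's. The gap, from here along x to the wheel, is 2.7 to 8.5 mm, different each time and not given. Above the cheek's top the flange slopes away by 7 mm in 30. The wheel yields along x on a spring, 5 N per mm: a blade thicker than the gap is squeezed by 5 N per mm of excess; a thinner one is loose.
- crown (a point): Top of the wheel's rim over the block's centre, 180 mm above the bench. Feel: friction is about 0.3 on each face, so with no side force from the hand (that would lift it off the liner) sliding takes 0.6 x squeeze on the parallel part, 0.75 to 0.95 x at the end of the taper. Right is a squeeze of 1 to 15 N: a drag of some 2 to 8 N over the last 15 mm; more is too thick, less too thin a blade.
- rack: Wooden rack, fixed, 190 x 64 x 62 mm (x, y, z), origin: centre of its underside. Three slots in its top in a row along x, centres at x = -49.5, 8.5, 66.5 mm, each 13 (x) x 29 (y) mm, 55 deep. The blades stand in them in any order, handle on the top: handle's centre 87 mm above the origin, 16.5 mm to the -x side of the slot's centre, axes as the rack's.
- blade5: Gap blade 5 mm thick: green handle 24 x 30 x 50 mm (x, y, z), steel blade 25 mm wide (y) riveted on its +x face. Origin: handle's centre; z up. Blade's flat back at x = 12 mm, front at 17 mm. Handle's underside (z = -25) is the shoulder; below it 30 mm of full thickness, then 20 mm where the front slopes back to a 2 mm tip (z = -75). 0.11 to 0.18 kg. Grasp across the 30 mm.
- blade7: Gap blade 7 mm thick: yellow handle 24 x 30 x 50 mm (x, y, z), steel blade 25 mm wide (y) riveted on its +x face. Origin: handle's centre; z up. Blade's flat back at x = 12 mm, front at 19 mm. Handle's underside (z = -25) is the shoulder; below it 30 mm of full thickness, then 20 mm where the front slopes back to a 2 mm tip (z = -75). 0.11 to 0.18 kg. Grasp across the 30 mm.
- blade9: Gap blade 9 mm thick: red handle 24 x 30 x 50 mm (x, y, z), steel blade 25 mm wide (y) riveted on its +x face. Origin: handle's centre; z up. Blade's flat back at x = 12 mm, front at 21 mm. Handle's underside (z = -25) is the shoulder; below it 30 mm of full thickness, then 20 mm where the front slopes back to a 2 mm tip (z = -75). 0.11 to 0.18 kg. Grasp across the 30 mm.
- bearing: Bystander: loose steel bearing ring lying flat, 72 mm across, 20 mm high; origin under its centre.
- wrench: Bystander: loose steel wrench lying on the bench; origin under its centre.
- spraycan: Bystander: loose upright spray can, 52 mm across, 150 mm high; origin under its centre.
- bush: Bystander: loose gold-coloured bush, 60 mm across, 35 mm high; origin under its centre.

How it is judged:
By the outcome, as a careful person would: the job done as asked, in the order asked, and still so for the second after the job is handed in, with the robot touching nothing.
It also fails if it takes over 72 s, if anything falls off the work surface, if the arm or the gripper's body presses on something with over 40 N, if the wrist force passes 120 N, or if a joint passes its speed limit or range.

ROBOT

A 7-joint arm with a two-finger parallel gripper is mounted at the origin on the work surface. World frame = base frame: x ahead of the robot, y to its left, z up, the work surface at z = 0. Lengths are in m, angles in degrees, forces in N, time in s.
With the tool pointing down it reaches from about 0.4 to 0.85 m from the base axis. Payload 4.5 kg.
Tool frame: the origin (TCP) lies between the finger pads; the fingertips stand 14 mm ahead of it and the grasp point (between the pads) lies 5 mm behind it; z points along the fingers, y is the line along which they close (so a half turn about z gives the same grasp; the last joint's range is limited). The gripper opens to 85 mm and grips with 20 to 120 N. Pads are 22 mm wide; open, the fingers measure 114 mm over their backs; the gripper's body (76 mm by 85 mm) begins 54 mm behind the grasp point. The pads swing forward as they close: fully open they stand 13 mm farther back than shut.
Start: joints at [-73.35, 39.483, -11.15, 89.685, 9.013, 51.709, -12.324], TCP at [0.159, 0.605, 0.245] pointing down, gripper open.
Joint ranges: [-172.22, 172.22], [-26.19, 119.32], [-84.43, 86.54], [7.71, 146.69], [-57.33, 237.33], [2.42, 119.75], [-152.13, 152.13]. Speed limits (degrees/s): [147.25, 147.25, 180, 180, 180, 180, 180].

INTERFACE

Orientations are given as [roll, pitch, yaw] about the fixed x, y, z axes, in that order (R = Rz(yaw) Ry(pitch) Rx(roll)).
In Python, from plant import r, vision gives the robot as it stands.
- The arm moves only by the tool play_rows, never from a script. Its argument "series" is a list of rows, each an object with "gripper": the closure, from -1 (fully open) to 1 (shut), so that 0 is half open; "xyz": the shift along the tool's x, y, z in m, a list of three; "roll": the turn about the tool's z in rad. A call has 1 to 20 rows; each row is the pose to reach, as a shift and turn from the pose commanded when the call began, along the tool's axes at that moment; what a row does not reach only later rows make up. A row lasts 1/10 s, in which the tool goes at most 50 mm and 8.59 degrees, less where a joint would pass 70% of its speed; a pose out of reach is approached as far as the arm can. A call with a gripper value outside its range is refused whole. The fingers move at their own pace and stop on an object; "newtons" is the grip in N (left out, the last holds). Time passes only in rows, so rows that repeat a pose let the fingers close. It gives the time, the measured TCP pose, the force, the opening and the grip force at its end, in the units of the state.
- r.observe(): the state, without advancing time (a new reading comes with each control period).
- vision.get_image(name): name is "scene" or "top"; returns (picture, depth): 400x640x3 uint8, red, green, blue; 400x640 float32, m along the optical axis (not along the pixel's ray), 0 where there is no reading.
- vision.camera_info(name): a dict with "camera_matrix" (3x3 intrinsics, pixels), "R" (3x3) and "t" (3): a world point X has camera coordinates R X + t. Camera axes: x right, y down, z forward; pixel columns grow to the right and rows downward; lengths in m; the calibration is good to about 2 mm. A picture is of the moment at which its call begins. camera_info takes no time and is no camera call.
- r.finish_job(): hands the job in; it is judged then, once.
The state is a dict: "clock": time; "joints": joint angles; "dq": joint speeds; "joint_torque": joint torques, N m; "ee_pos": TCP position; "tool_rot": TCP orientation; "contact_force": force on the tool from outside, world axes, zero at the start; "moment": the same for the moment, N m; "finger_gap": finger opening in m; "gripper_force": force on a finger pad.
Only numpy, scipy, OpenCV 4.12 (cv2) and the standard library are available. Lean on these libraries where they do the work, as an engineer would, in place of code of your own. Each camera call takes 0.05 s, during which the arm holds its last target. There are 200 camera calls.

## Working session

There is one attempt and no reset: what is moved stays moved. The work goes in short steps, Python scripts to look and compute and a tool call to move; the robot and the scene stay as the last step left them, time stands still between calls to the robot, and variables do not carry over. Pictures are saved under pics/ and viewed, at most 10 in all, crops included, and the job is handed in when it is done.

Besides the shell and the picture viewer there is one more tool, called after "Call:" by a JSON object that holds its "method" and its "body". play_rows: Moves the arm, as the interface text tells. Its arguments: {"type":"object","properties":{"series":{"type":"array","items":{"type":"object","properties":{"gripper":{"type":"number"},"xyz":{"type":"array","items":{"type":"number"}},"roll":{"type":"number"}}}},"newtons":{"type":"number"}},"required":["series"]}

```bash
mkdir -p pics; python3 - <<'E'
from plant import r, vision
import cv2,numpy as np
for n in("scene","top"):
    im,d=vision.get_image(n); cv2.imwrite(f"pics/{n}0.png",im[:,:,::-1]); np.savez(f"{n}0.npz",im=im,d=d)
    c=vision.camera_info(n); print(n,np.round(c["camera_matrix"],1).tolist(),np.round(c["R"],4).tolist(),np.round(c["t"],4).tolist())
s=r.observe(); print(s["ee_pos"],s["tool_rot"],s["contact_force"],s["clock"],s["finger_gap"])
E
```

```text
scene [[517.5, 0.0, 309.2], [0.0, 517.5, 198.5], [0.0, 0.0, 1.0]] [[0.3503, 0.9366, -0.0009], [0.8143, -0.3051, -0.4938], [-0.4628, 0.1722, -0.8696]] [-0.2086, -0.4142, 1.4553]
top [[457.8, 0.0, 324.0], [0.0, 457.8, 205.2], [0.0, 0.0, 1.0]] [[-0.0068, -1.0, -0.0002], [-0.975, 0.0067, -0.2222], [0.2222, -0.0014, -0.975]] [0.0027, 0.5799, 0.9197]
[0.15864841 0.60396148 0.24455403] [-1.79906228e+02  8.53370718e-03  1.65293329e+02] [-0.15929564 -0.45737369  0.20940975] 0.1 0.08564735301576487
```

View pics/scene0.png

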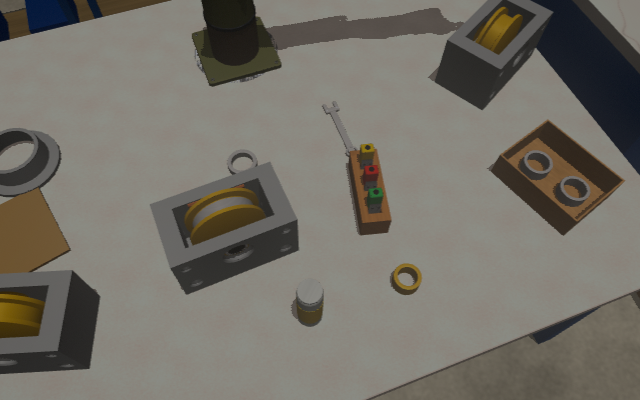

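View pics/top0.png

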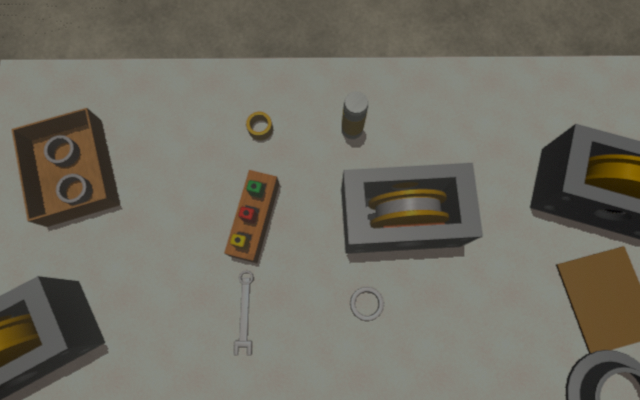

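```bash
python3 - <<'E'
import cv2,numpy as np
a=np.load("scene0.npz")["im"][150:300,140:310,::-1]; b=np.load("top0.npz")["im"][150:265,330:490,::-1]; c=np.load("top0.npz")["im"][160:270,215:290,::-1]
f=lambda x,h:cv2.convertScaleAbs(cv2.resize(x,(int(x.shape[1]*h/x.shape[0]),h),interpolation=cv2.INTER_CUBIC),alpha=1.6)
top=np.hstack([f(a,300),f(c,300)]); bot=f(b,300)
w=max(top.shape[1],bot.shape[1]); P=lambda x:np.pad(x,((0,0),(0,w-x.shape[1]),(0,0)))
cv2.imwrite("pics/z.png",np.vstack([P(top),P(bot)]))
E
```

```text
(no output)
```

View pics/z.png

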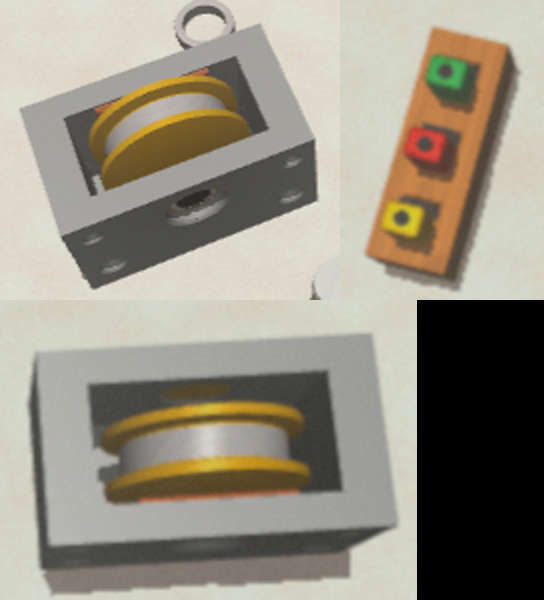

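```bash
cat > h.py <<'E'
import cv2,numpy as np
from plant import r, vision
def cam(n): c=vision.camera_info(n); return np.array(c["camera_matrix"]),np.array(c["R"]),np.array(c["t"])
def rays(n,px):
    K,R,t=cam(n); px=np.atleast_2d(np.float64(px))
    return -R.T@t,(np.c_[px,np.ones(len(px))]@np.linalg.inv(K).T)@R
def onplane(n,px,z):
    o,d=rays(n,px); return o+d*((z-o[2])/d[:,2])[:,None]
def cloud(n,d):
    v,u=np.mgrid[:400,:640]; o,ra=rays(n,np.c_[u.ravel(),v.ravel()])
    return (o+ra*d.reshape(-1,1)).reshape(400,640,3)
def rect(n,mask,z):
    p=onplane(n,np.argwhere(mask)[:,::-1],z)[:,:2]
    return cv2.minAreaRect((p*1000).astype(np.float32))
def big(m):
    k,l,s,c=cv2.connectedComponentsWithStats(m.astype(np.uint8)); i=1+np.argmax(s[1:,4]); return l==i
E
python3 - <<'E'
from h import *
for n in("scene","top"):
    f=np.load(n+"0.npz"); im,d=f["im"],f["d"]; W=cloud(n,d)
    hsv=cv2.cvtColor(im,cv2.COLOR_RGB2HSV); H,S,V=[hsv[...,i].astype(int) for i in range(3)]
    roi=(W[...,0]>.35)&(W[...,0]<.9)&(d>0)
    blk=big(roi&(abs(W[...,2]-.15)<.012)&(S<60)&(abs(W[...,1]+.2)<.25)&(W[...,1]<.05))
    print(n,"block",rect(n,blk,.15), "z",np.median(W[blk][:,2]))
    rk=big(roi&(abs(W[...,2]-.062)<.012)&(S>80)&(abs(W[...,1]-.15)<.15))
    print("rack",rect(n,rk,.062),np.median(W[rk][:,2]))
    cop=roi&(H<12)&(S>90)&(W[...,2]>.08)&(abs(W[...,1]+.2)<.2)
    p=W[cop]; print("copper",cop.sum(), p.mean(0) if len(p) else 0)
    for c,(lo,hi) in dict(green=(50,90),yellow=(22,35),red=(0,6)).items():
        m=roi&(H>=lo)&(H<=hi)&(S>100)&(abs(W[...,2]-.112)<.01)&(W[...,1]>0)
        m=big(m); hole=rect(n,m,.112); print(c,m.sum(),hole,np.median(W[m],0))
    for nm,z in (("can",.15),):
        m=roi&(abs(W[...,2]-z)<.012)&(W[...,0]>.68)&(abs(W[...,1]+.08)<.12); print(nm,m.sum(),np.median(W[m],0) if m.sum() else 0)
E
```

```text
scene block ((570.3201904296875, -173.09779357910156), (157.9033660888672, 260.1500549316406), 2.911742925643921) z 0.15035888745226111
rack ((567.8441772460938, 154.8553466796875), (65.51554870605469, 197.386474609375), 75.4800796508789) 0.06215693601982386
copper 37 [ 0.52182537 -0.18009834  0.14641217]
green 100 ((614.5350341796875, 142.96534729003906), (27.703977584838867, 22.107479095458984), 69.46031951904297) [0.61530213 0.14093002 0.11178645]
yellow 97 ((504.33087158203125, 170.5350341796875), (28.954849243164062, 27.420263290405273), 66.00802612304688) [0.5037561  0.17095435 0.11159476]
red 129 ((560.4732666015625, 156.62771606445312), (30.291854858398438, 28.383411407470703), 69.45763397216797) [0.56117958 0.15594555 0.11144872]
can 583 [ 0.78464744 -0.06989716  0.15012284]
top block ((564.1033325195312, -172.12461853027344), (151.5518035888672, 260.6436767578125), 2.9883577823638916) z 0.14942858649055935
rack ((561.6232299804688, 156.2030029296875), (64.91194152832031, 190.61134338378906), 75.70999908447266) 0.06137893065919425
copper 88 [ 0.52112451 -0.17469738  0.1452198 ]
green 108 ((610.3915405273438, 143.37313842773438), (27.80904769897461, 21.5709228515625), 75.18134307861328) [0.60927308 0.14224903 0.11099928]
yellow 139 ((498.7388916015625, 172.91006469726562), (28.325803756713867, 22.57811164855957), 73.76502227783203) [0.4982984  0.17210035 0.11088849]
red 148 ((553.3543701171875, 157.77088928222656), (29.41588020324707, 24.285066604614258), 73.32492065429688) [0.55294102 0.15725689 0.11061142]
can 447 [ 0.77681285 -0.06713707  0.14879518]
```

```bash
cat >> h.py <<'E'
from scipy.spatial.transform import Rotation as Ro
def goto(x,y,z,yaw):
    s=r.observe(); T=Ro.from_euler("xyz",s["tool_rot"],degrees=True)
    D=np.array([x,y,z])-s["ee_pos"]; dy=(yaw-s["tool_rot"][2]+180)%360-180
    print("t%.2f"%s["clock"],"pos",np.round(s["ee_pos"],4),"rot",np.round(s["tool_rot"],2),"F",np.round(s["contact_force"],2),"gap",round(s["finger_gap"],4))
    print("shift",np.round(T.inv().apply(D),4),"roll",round(-np.radians(dy),4),"rows>=",np.ceil(np.linalg.norm(D)/.05),np.ceil(abs(dy)/8.59))
E
python3 -c "
from h import *
goto(.4985,.1725,.16,165.7)"
```

```text
t0.10 pos [0.1586 0.604  0.2446] rot [-1.7991e+02  1.0000e-02  1.6529e+02] F [-0.16 -0.46  0.21] gap 0.0856
shift [-0.4382 -0.3309  0.0852] roll -0.0071 rows>= 12.0 1.0
```

Call:
{"method": "play_rows", "body": {"series": [{"gripper": -1, "xyz": [-0.02, -0.015, 0], "roll": 0}, {"gripper": -1, "xyz": [-0.05, -0.038, 0.005], "roll": 0}, {"gripper": -1, "xyz": [-0.088, -0.066, 0.01], "roll": -0.007}, {"gripper": -1, "xyz": [-0.125, -0.094, 0.015], "roll": -0.007}, {"gripper": -1, "xyz": [-0.163, -0.122, 0.02], "roll": -0.007}, {"gripper": -1, "xyz": [-0.2, -0.151, 0.025], "roll": -0.007}, {"gripper": -1, "xyz": [-0.238, -0.179, 0.03], "roll": -0.007}, {"gripper": -1, "xyz": [-0.276, -0.208, 0.035], "roll": -0.007}, {"gripper": -1, "xyz": [-0.314, -0.236, 0.04], "roll": -0.007}, {"gripper": -1, "xyz": [-0.352, -0.265, 0.045], "roll": -0.007}, {"gripper": -1, "xyz": [-0.388, -0.292, 0.055], "roll": -0.007}, {"gripper": -1, "xyz": [-0.415, -0.313, 0.065], "roll": -0.007}, {"gripper": -1, "xyz": [-0.432, -0.326, 0.075], "roll": -0.007}, {"gripper": -1, "xyz": [-0.438, -0.331, 0.085], "roll": -0.007}, {"gripper": -1, "xyz": [-0.438, -0.331, 0.085], "roll": -0.007}, {"gripper": -1, "xyz": [-0.438, -0.331, 0.085], "roll": -0.007}]}}

```text
clock: 1.7
ee_pos: [0.4972, 0.1748, 0.1602]
tool_rot: [180.0, -0.1, 165.8]
contact_force: [0.6, -0.1, 0.1]
finger_gap: 0.0854
gripper_force: 0.0
```

```bash
python3 -c "
from h import *
goto(.4985,.1725,.086,165.7)
im,d=vision.get_image('scene'); t,_=vision.get_image('top')
cv2.imwrite('pics/a.png',cv2.resize(np.hstack([im[100:260,280:440],t[150:310,180:340]]),None,fx=2.5,fy=2.5)[:,:,::-1])"
```

```text
t1.70 pos [0.4972 0.1748 0.1602] rot [ 1.7996e+02 -8.0000e-02  1.6582e+02] F [ 0.64 -0.1   0.06] gap 0.0854
shift [-0.0019 -0.002   0.0742] roll 0.002 rows>= 2.0 1.0
```

View pics/a.png

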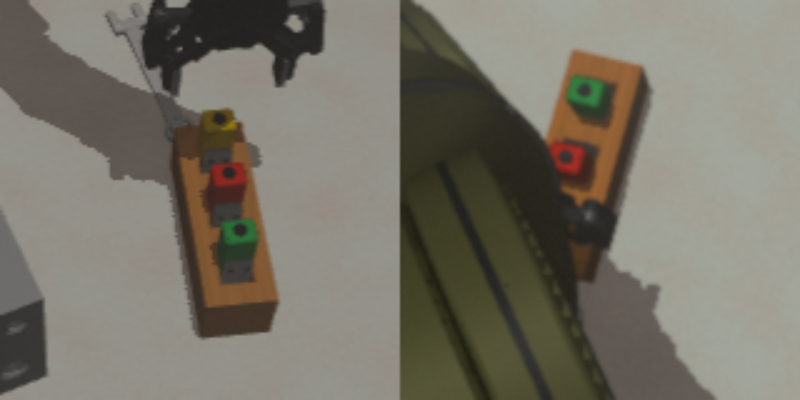

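Call:
{"method": "play_rows", "body": {"series": [{"gripper": -1, "xyz": [-0.001, -0.001, 0.01], "roll": 0}, {"gripper": -1, "xyz": [-0.002, -0.002, 0.025], "roll": 0}, {"gripper": -1, "xyz": [-0.002, -0.002, 0.04], "roll": 0}, {"gripper": -1, "xyz": [-0.002, -0.002, 0.055], "roll": 0}, {"gripper": -1, "xyz": [-0.002, -0.002, 0.067], "roll": 0}, {"gripper": -1, "xyz": [-0.002, -0.002, 0.074], "roll": 0}, {"gripper": 0, "xyz": [-0.002, -0.002, 0.074], "roll": 0}, {"gripper": 0, "xyz": [-0.002, -0.002, 0.074], "roll": 0}, {"gripper": 0, "xyz": [-0.002, -0.002, 0.074], "roll": 0}, {"gripper": 1, "xyz": [-0.002, -0.002, 0.074], "roll": 0}, {"gripper": 1, "xyz": [-0.002, -0.002, 0.074], "roll": 0}, {"gripper": 1, "xyz": [-0.002, -0.002, 0.074], "roll": 0}, {"gripper": 1, "xyz": [-0.002, -0.002, 0.074], "roll": 0}], "newtons": 60}}

```text
clock: 3.1
ee_pos: [0.5003, 0.171, 0.087]
tool_rot: [179.9, 0.1, 165.7]
contact_force: [-0.5, -0.1, 5.3]
finger_gap: 0.0294
gripper_force: 59.6
```

Call:
{"method": "play_rows", "body": {"series": [{"gripper": 1, "xyz": [0, 0, -0.01]}, {"gripper": 1, "xyz": [0, 0, -0.03]}, {"gripper": 1, "xyz": [0, 0, -0.06]}, {"gripper": 1, "xyz": [0, 0, -0.1]}, {"gripper": 1, "xyz": [0, 0, -0.14]}, {"gripper": 1, "xyz": [0, 0, -0.17]}, {"gripper": 1, "xyz": [0, 0, -0.19]}, {"gripper": 1, "xyz": [0, 0, -0.2]}, {"gripper": 1, "xyz": [0, 0, -0.2]}, {"gripper": 1, "xyz": [0, 0, -0.2]}]}}

```text
schema error: expected keys gripper, xyz, roll
```

```bash
python3 -c "
from h import *
goto(.5102,-.1749,.285,183.0)
print(r.observe()['moment'])
for n in ('scene','top'):
  im,d=vision.get_image(n); np.savez(n+'1.npz',im=im,d=d); W=cloud(n,d)
  hsv=cv2.cvtColor(im,cv2.COLOR_RGB2HSV); m=(hsv[...,0]>21)&(hsv[...,0]<36)&(hsv[...,1]>100)&(W[...,2]>.2)
  print(n,m.sum(),np.median(W[m],0) if m.sum() else 0)
goto(.5102,-.1749,.285,183.0)
"
```

```text
t3.10 pos [0.5003 0.171  0.087 ] rot [1.7994e+02 7.0000e-02 1.6568e+02] F [-0.52 -0.06  5.33] gap 0.0294
shift [-0.0954 -0.3325 -0.1982] roll -0.3022 rows>= 8.0 3.0
[-0.00249374  0.08043393 -0.00320338]
scene 8 [ 1.08390348 -0.18168831  1.06072302]
top 10816 [0.36029379 0.08351787 0.742606  ]
t3.20 pos [0.5003 0.171  0.087 ] rot [1.7994e+02 7.0000e-02 1.6569e+02] F [-0.08  0.8   6.34] gap 0.0293
shift [-0.0954 -0.3325 -0.1983] roll -0.3022 rows>= 8.0 3.0
```

Call:
{"method": "play_rows", "body": {"series": [{"gripper": 1, "xyz": [0, 0, -0.01], "roll": 0}, {"gripper": 1, "xyz": [0, 0, -0.03], "roll": 0}, {"gripper": 1, "xyz": [0, 0, -0.06], "roll": 0}, {"gripper": 1, "xyz": [0, 0, -0.1], "roll": 0}, {"gripper": 1, "xyz": [0, 0, -0.14], "roll": 0}, {"gripper": 1, "xyz": [0, 0, -0.17], "roll": 0}, {"gripper": 1, "xyz": [0, 0, -0.19], "roll": 0}, {"gripper": 1, "xyz": [0, 0, -0.2], "roll": 0}, {"gripper": 1, "xyz": [0, 0, -0.2], "roll": 0}, {"gripper": 1, "xyz": [0, 0, -0.2], "roll": 0}]}}

```text
clock: 4.2
ee_pos: [0.4991, 0.1702, 0.2854]
tool_rot: [-179.9, -0.1, 165.7]
contact_force: [-0.3, -0.1, -1.0]
finger_gap: 0.0296
gripper_force: 59.6
```

```bash
python3 -c "
from h import *
goto(.5102,-.1749,.285,183.0)
"
```

```text
t4.20 pos [0.4991 0.1702 0.2854] rot [-1.7993e+02 -9.0000e-02  1.6569e+02] F [-0.34 -0.07 -1.02] gap 0.0296
shift [-0.0961 -0.3316  0.0007] roll -0.3022 rows>= 7.0 3.0
```

Call:
{"method": "play_rows", "body": {"series": [{"gripper": 1, "xyz": [-0.003, -0.01, 0], "roll": -0.01}, {"gripper": 1, "xyz": [-0.009, -0.03, 0], "roll": -0.04}, {"gripper": 1, "xyz": [-0.018, -0.062, 0], "roll": -0.08}, {"gripper": 1, "xyz": [-0.028, -0.098, 0], "roll": -0.12}, {"gripper": 1, "xyz": [-0.039, -0.135, 0], "roll": -0.16}, {"gripper": 1, "xyz": [-0.05, -0.173, 0], "roll": -0.2}, {"gripper": 1, "xyz": [-0.061, -0.211, 0], "roll": -0.24}, {"gripper": 1, "xyz": [-0.072, -0.249, 0], "roll": -0.27}, {"gripper": 1, "xyz": [-0.082, -0.284, 0], "roll": -0.29}, {"gripper": 1, "xyz": [-0.09, -0.31, 0], "roll": -0.302}, {"gripper": 1, "xyz": [-0.094, -0.325, 0], "roll": -0.302}, {"gripper": 1, "xyz": [-0.096, -0.332, 0], "roll": -0.302}, {"gripper": 1, "xyz": [-0.096, -0.332, 0], "roll": -0.302}, {"gripper": 1, "xyz": [-0.096, -0.332, 0], "roll": -0.302}, {"gripper": 1, "xyz": [-0.096, -0.332, 0], "roll": -0.302}]}}

```text
clock: 5.7
ee_pos: [0.511, -0.1727, 0.2863]
tool_rot: [179.9, 0.0, -176.8]
contact_force: [0.3, 1.3, -1.8]
finger_gap: 0.0295
gripper_force: 59.6
```

```bash
python3 -c "
from h import *
goto(.5102,-.1749,.285,183.0)
im,d=vision.get_image('scene'); t,_=vision.get_image('top'); np.savez('scene2.npz',im=im,d=d)
cv2.imwrite('pics/b.png',cv2.resize(np.hstack([im[80:280,140:340],t[110:310,310:510]]),None,fx=2,fy=2)[:,:,::-1])
"
```

```text
t5.70 pos [ 0.511  -0.1727  0.2863] rot [ 1.7994e+02  1.0000e-02 -1.7683e+02] F [ 0.28  1.25 -1.76] gap 0.0295
shift [ 0.0009 -0.0021  0.0013] roll 0.0029 rows>= 1.0 1.0
```

View pics/b.png

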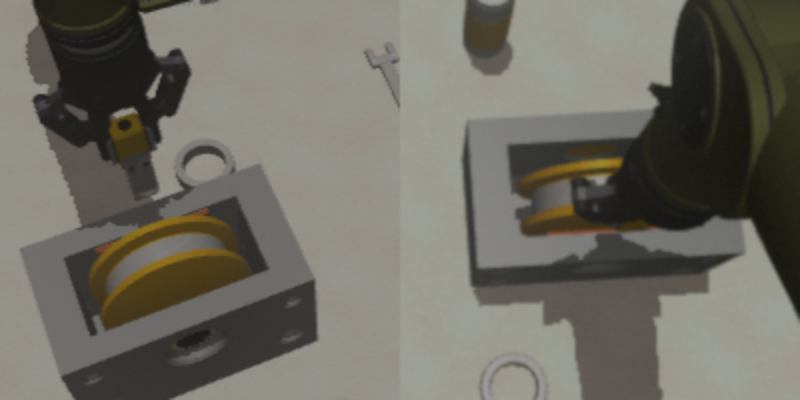

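```bash
python3 - <<'E'
from h import *
f=np.load("scene2.npz"); im,d=f["im"],f["d"]; W=cloud("scene",d)
e=np.array([.511,-.1727,.2863]); a=np.radians(3); ex=np.array([np.cos(a),np.sin(a),0]); ey=np.array([-np.sin(a),np.cos(a),0])
L=W-e; X=L@ex*1e3; Y=L@ey*1e3; Z=L[...,2]*1e3
hsv=cv2.cvtColor(im,cv2.COLOR_RGB2HSV); H,S=hsv[...,0],hsv[...,1]
near=(abs(X)<50)&(abs(Y)<40)&(abs(Z)<90)
yel=near&(H>18)&(H<36)&(S>100)
print("yellow",yel.sum(),[np.round(np.percentile(q[yel],[2,10,50,90,98]),1) for q in(X,Y,Z)])
bl=near&(S<60)&(Z<-28)&(Z>-72)&(abs(Y)<15)
print("blade",bl.sum(),[np.round(np.percentile(q[bl],[2,10,50,90,98]),1) for q in(X,Y,Z)])
for lo in range(-75,-25,8):
    m=bl&(Z>lo)&(Z<=lo+8); print(lo,m.sum(),np.round(np.median(X[m]),1) if m.sum() else "",np.round([Y[m].min(),Y[m].max()],1) if m.sum() else "")
# block rim inner edge near cheek, scene and top, in block frame about (564.1,-172.1)
for n,ff in (("scene","scene0.npz"),("top","top0.npz")):
    g=np.load(ff); W0=cloud(n,g["d"]); B=W0-np.array([.5641,-.1721,0]); bx=B@ex*1e3; by=B@ey*1e3
    h=cv2.cvtColor(g["im"],cv2.COLOR_RGB2HSV)
    m=(abs(B[...,2]-.15)<.008)&(abs(by)<55)&(abs(bx+60)<30)&(h[...,1]<60); print(n,"near cheek top x",np.round(np.percentile(bx[m],[1,5,50,95,99]),1))
    m=(abs(B[...,2]-.15)<.008)&(abs(by)<55)&(abs(bx-60)<30)&(h[...,1]<60); print(n,"far cheek top x",np.round(np.percentile(bx[m],[1,5,50,95,99]),1))
    m=(abs(bx)<80)&(B[...,2]>.1)&(B[...,2]<.16)&((h[...,0]<12)|(h[...,0]>174))&(h[...,1]>90)
    print(n,"copper",m.sum(),np.round(np.percentile(bx[m],[5,50,95]),1),np.round(np.percentile(by[m],[2,98]),1),np.round(np.percentile(B[...,2][m],[5,50,95]),3))
    if n=="scene":
        m=(W0[...,2]>.14); 
E
```

```text
yellow 306 [array([-8.4, -4.6, 10.7, 12.8, 13.5]), array([-13.3, -11.3,   0.5,  12.8,  15. ]), array([-6.2, -0. , 21.6, 26.5, 28.1])]
blade 149 [array([14.9, 16.7, 18.6, 19.8, 20.6]), array([-10.6,  -8.4,   1.9,  11.8,  13.7]), array([-69.3, -64.4, -46.3, -32.4, -28.7])]
-75 8 15.1 [-5. 13.]
-67 21 17.1 [-10.6  13.3]
-59 27 18.4 [-10.1  14.2]
-51 33 18.8 [-10.7  14. ]
-43 30 19.0 [-10.7  13.2]
-35 30 19.2 [-10.7  14.1]
-27 0  
scene near cheek top x [-72.6 -71.1 -58.8 -46.4 -44. ]
scene far cheek top x [49.3 51.5 65.8 77.8 78.5]
scene copper 180 [-44.1  11.7  23.6] [-59.8 344.1] [0.103 0.112 0.148]
top near cheek top x [-74.3 -73.7 -60.6 -47.6 -46.6]
top far cheek top x [47.6 48.  60.6 74.2 75.7]
top copper 251 [-44.2   0.1  18.1] [-49.7 345. ] [0.106 0.112 0.147]
```

Call:
{"method": "play_rows", "body": {"series": [{"gripper": 1, "xyz": [-0.001, -0.002, 0.005], "roll": 0.003}, {"gripper": 1, "xyz": [-0.0014, -0.0025, 0.016], "roll": 0.003}, {"gripper": 1, "xyz": [-0.0014, -0.0025, 0.028], "roll": 0.003}, {"gripper": 1, "xyz": [-0.0014, -0.0025, 0.037], "roll": 0.003}, {"gripper": 1, "xyz": [-0.0014, -0.0025, 0.042], "roll": 0.003}, {"gripper": 1, "xyz": [-0.0014, -0.0025, 0.042], "roll": 0.003}, {"gripper": 1, "xyz": [-0.0014, -0.0025, 0.042], "roll": 0.003}]}}

```text
clock: 6.5
ee_pos: [0.5124, -0.1771, 0.2443]
tool_rot: [180.0, 0.0, -177.2]
contact_force: [0.3, -0.3, -0.9]
finger_gap: 0.0292
gripper_force: 59.6
```

```bash
python3 - <<'E'
from h import *
goto(.5125,-.1752,.215,183.0)
im,d=vision.get_image('scene'); W=cloud("scene",d); s=r.observe()
a=np.radians(3); ex=np.array([np.cos(a),np.sin(a),0]); ey=np.array([-np.sin(a),np.cos(a),0])
L=W-s["ee_pos"]; X=L@ex*1e3; Y=L@ey*1e3; Z=L[...,2]*1e3
S=cv2.cvtColor(im,cv2.COLOR_RGB2HSV)[...,1]
for lo in range(-75,-25,8):
    m=(S<60)&(abs(X-15)<15)&(abs(Y)<15)&(Z>lo)&(Z<=lo+8); print(lo,m.sum(),np.round(np.median(X[m]),1) if m.sum() else "")
goto(.5125,-.1752,.215,183.0)
E
```

```text
t6.50 pos [ 0.5124 -0.1771  0.2443] rot [ 1.7999e+02  1.0000e-02 -1.7718e+02] F [ 0.29 -0.32 -0.93] gap 0.0292
shift [-0.0002  0.0019  0.0293] roll -0.0031 rows>= 1.0 1.0
-75 10 14.3
-67 19 16.9
-59 25 18.3
-51 31 19.0
-43 28 19.2
-35 29 18.6
-27 31 18.9
t6.55 pos [ 0.5126 -0.1771  0.2445] rot [-1.8000e+02  4.0000e-02 -1.7718e+02] F [ 0.08  0.32 -1.56] gap 0.0292
shift [-0.      0.0019  0.0295] roll -0.0031 rows>= 1.0 1.0
```

Call:
{"method": "play_rows", "body": {"series": [{"gripper": 1, "xyz": [0, 0.001, 0.005], "roll": 0}, {"gripper": 1, "xyz": [0, 0.0015, 0.01], "roll": 0}, {"gripper": 1, "xyz": [0, 0.0015, 0.014], "roll": 0}, {"gripper": 1, "xyz": [0, 0.0015, 0.017], "roll": 0}, {"gripper": 1, "xyz": [0, 0.0015, 0.02], "roll": 0}, {"gripper": 1, "xyz": [0, 0.0015, 0.022], "roll": 0}, {"gripper": 1, "xyz": [0, 0.0015, 0.024], "roll": 0}, {"gripper": 1, "xyz": [0, 0.0015, 0.024], "roll": 0}]}}

```text
clock: 7.35
ee_pos: [0.512, -0.1756, 0.22]
tool_rot: [180.0, -0.0, -177.2]
contact_force: [0.5, 0.2, -1.9]
finger_gap: 0.0294
gripper_force: 59.6
```

Call:
{"method": "play_rows", "body": {"series": [{"gripper": 1, "xyz": [0, 0, 0.002], "roll": 0}, {"gripper": 1, "xyz": [0, 0, 0.004], "roll": 0}, {"gripper": 1, "xyz": [0, 0, 0.006], "roll": 0}, {"gripper": 1, "xyz": [0, 0, 0.008], "roll": 0}, {"gripper": 1, "xyz": [0, 0, 0.01], "roll": 0}, {"gripper": 1, "xyz": [0, 0, 0.01], "roll": 0}]}}

```text
clock: 7.95
ee_pos: [0.5124, -0.1757, 0.2104]
tool_rot: [-180.0, 0.0, -177.2]
contact_force: [-0.4, 1.5, 3.3]
finger_gap: 0.029
gripper_force: 60.3
```

Call:
{"method": "play_rows", "body": {"series": [{"gripper": 1, "xyz": [0, 0, 0], "roll": 0}, {"gripper": 1, "xyz": [0, 0, 0], "roll": 0}, {"gripper": 1, "xyz": [0, 0, 0.001], "roll": 0}, {"gripper": 1, "xyz": [0, 0, 0.002], "roll": 0}]}}

```text
clock: 8.35
ee_pos: [0.5124, -0.1757, 0.2088]
tool_rot: [-180.0, 0.0, -177.2]
contact_force: [-1.1, -0.0, 7.7]
finger_gap: 0.0293
gripper_force: 60.5
```

```bash
python3 -c "
from h import *
goto(.5125,-.1752,.175,183.0); print(r.observe()['moment'])"
```

```text
t8.35 pos [ 0.5124 -0.1757  0.2088] rot [-1.7998e+02  5.0000e-02 -1.7718e+02] F [-1.15 -0.01  7.7 ] gap 0.0293
shift [-0.0001  0.0005  0.0338] roll -0.0032 rows>= 1.0 1.0
[0.02902076 0.19625815 0.07056058]
```

Call:
{"method": "play_rows", "body": {"series": [{"gripper": 1, "xyz": [0, 0, 0.0005], "roll": 0}, {"gripper": 1, "xyz": [0, 0, 0.001], "roll": 0}, {"gripper": 1, "xyz": [0, 0, 0.001], "roll": 0}]}}

```text
clock: 8.65
ee_pos: [0.5124, -0.1757, 0.2079]
tool_rot: [-180.0, 0.0, -177.2]
contact_force: [-1.9, -0.2, 7.9]
finger_gap: 0.0292
gripper_force: 60.6
```

Call:
{"method": "play_rows", "body": {"series": [{"gripper": 1, "xyz": [0.0003, 0, 0], "roll": 0}, {"gripper": 1, "xyz": [0.0006, 0, 0], "roll": 0}, {"gripper": 1, "xyz": [0.0006, 0, 0.0005], "roll": 0}, {"gripper": 1, "xyz": [0.0006, 0, 0.001], "roll": 0}]}}

```text
clock: 9.05
ee_pos: [0.5123, -0.1757, 0.2072]
tool_rot: [-180.0, 0.1, -177.2]
contact_force: [-0.8, 0.0, 9.6]
finger_gap: 0.0295
gripper_force: 60.7
```

```bash
python3 -c "
from h import *
goto(.5125,-.1752,.175,183.0); s=r.observe(); print(s['moment'],s['joint_torque'])"
```

```text
t9.05 pos [ 0.5123 -0.1757  0.2072] rot [-1.7997e+02  1.1000e-01 -1.7718e+02] F [-0.81  0.01  9.56] gap 0.0295
shift [-0.0002  0.0005  0.0322] roll -0.0031 rows>= 1.0 1.0
[0.01673754 0.03856419 0.04823399] [-1.85520449e-01 -4.25872278e+01 -2.73291059e+00 -1.10734767e+01
 -1.74691679e-02 -2.62337560e-01 -6.26772805e-02]
```

Call:
{"method": "play_rows", "body": {"series": [{"gripper": 1, "xyz": [0, 0, -0.002], "roll": 0}, {"gripper": 1, "xyz": [0, 0, -0.004], "roll": 0}, {"gripper": 1, "xyz": [0, 0, -0.004], "roll": 0}]}}

```text
clock: 9.35
ee_pos: [0.5122, -0.1755, 0.2101]
tool_rot: [180.0, 0.1, -177.2]
contact_force: [3.0, 0.5, -5.1]
finger_gap: 0.0295
gripper_force: 59.6
```

```bash
python3 -c "
from h import *
goto(.5125,-.1752,.175,183.0); s=r.observe(); print(s['moment'])"
```

```text
t9.35 pos [ 0.5122 -0.1755  0.2101] rot [ 1.7997e+02  6.0000e-02 -1.7717e+02] F [ 3.01  0.51 -5.12] gap 0.0295
shift [-0.0003  0.0002  0.0351] roll -0.0029 rows>= 1.0 1.0
[-0.01734462 -0.98536655  0.03998197]
```

Call:
{"method": "play_rows", "body": {"series": [{"gripper": 1, "xyz": [-0.0003, 0, -0.003], "roll": 0}, {"gripper": 1, "xyz": [-0.0005, 0, -0.007], "roll": 0}, {"gripper": 1, "xyz": [-0.0005, 0, -0.012], "roll": 0}, {"gripper": 1, "xyz": [-0.0005, 0, -0.02], "roll": 0}, {"gripper": 1, "xyz": [-0.0005, 0, -0.035], "roll": 0}, {"gripper": 1, "xyz": [-0.0005, 0, -0.055], "roll": 0}, {"gripper": 1, "xyz": [-0.0005, 0, -0.07], "roll": 0}, {"gripper": 1, "xyz": [-0.0005, 0, -0.075], "roll": 0}, {"gripper": 1, "xyz": [-0.0005, 0, -0.075], "roll": 0}]}}

```text
clock: 10.25
ee_pos: [0.5117, -0.1758, 0.286]
tool_rot: [-180.0, 0.0, -177.2]
contact_force: [0.6, -0.4, -0.5]
finger_gap: 0.0292
gripper_force: 60.0
```

```bash
python3 -c "
from h import *
goto(.5003,.1715,.285,165.7); s=r.observe(); print(s['moment'])"
```

```text
t10.25 pos [ 0.5117 -0.1758  0.286 ] rot [-1.7997e+02  2.0000e-02 -1.7720e+02] F [ 0.61 -0.39 -0.55] gap 0.0292
shift [-0.0055  0.3475  0.0008] roll 0.2984 rows>= 7.0 2.0
[ 0.04438258 -0.00232392  0.00698282]
```

Call:
{"method": "play_rows", "body": {"series": [{"gripper": 1, "xyz": [0, 0.012, 0], "roll": 0.01}, {"gripper": 1, "xyz": [0, 0.035, 0], "roll": 0.04}, {"gripper": 1, "xyz": [-0.001, 0.068, 0], "roll": 0.08}, {"gripper": 1, "xyz": [-0.002, 0.107, 0], "roll": 0.12}, {"gripper": 1, "xyz": [-0.003, 0.147, 0], "roll": 0.16}, {"gripper": 1, "xyz": [-0.004, 0.187, 0], "roll": 0.2}, {"gripper": 1, "xyz": [-0.005, 0.227, 0], "roll": 0.24}, {"gripper": 1, "xyz": [-0.005, 0.267, 0], "roll": 0.27}, {"gripper": 1, "xyz": [-0.0055, 0.302, 0], "roll": 0.29}, {"gripper": 1, "xyz": [-0.0055, 0.328, 0], "roll": 0.298}, {"gripper": 1, "xyz": [-0.0055, 0.342, 0], "roll": 0.298}, {"gripper": 1, "xyz": [-0.0055, 0.3475, 0], "roll": 0.298}, {"gripper": 1, "xyz": [-0.0055, 0.3475, 0], "roll": 0.298}, {"gripper": 1, "xyz": [-0.0055, 0.3475, 0], "roll": 0.298}, {"gripper": 1, "xyz": [-0.0055, 0.3475, 0], "roll": 0.298}]}}

```text
clock: 11.75
ee_pos: [0.5007, 0.1698, 0.2851]
tool_rot: [-179.9, 0.0, 165.6]
contact_force: [-0.1, -0.8, -1.1]
finger_gap: 0.0297
gripper_force: 60.0
```

```bash
python3 -c "
from h import *
goto(.500,.171,.145,165.7)"
```

```text
t11.75 pos [0.5007 0.1698 0.2851] rot [-179.93    0.    165.59] F [-0.1  -0.83 -1.12] gap 0.0297
shift [0.001  0.0012 0.1401] roll -0.0019 rows>= 3.0 1.0
```

Call:
{"method": "play_rows", "body": {"series": [{"gripper": 1, "xyz": [0.001, 0.0012, 0.015], "roll": 0}, {"gripper": 1, "xyz": [0.001, 0.0012, 0.05], "roll": 0}, {"gripper": 1, "xyz": [0.001, 0.0012, 0.09], "roll": 0}, {"gripper": 1, "xyz": [0.001, 0.0012, 0.118], "roll": 0}, {"gripper": 1, "xyz": [0.001, 0.0012, 0.134], "roll": 0}, {"gripper": 1, "xyz": [0.001, 0.0012, 0.137], "roll": 0}, {"gripper": 1, "xyz": [0.001, 0.0012, 0.137], "roll": 0}]}}

```text
clock: 12.45
ee_pos: [0.5, 0.1724, 0.1483]
tool_rot: [-180.0, -0.0, 165.7]
contact_force: [0.3, 0.2, -0.1]
finger_gap: 0.0296
gripper_force: 60.1
```

```bash
python3 -c "
from h import *
goto(.500,.171,.087,165.7)"
```

```text
t12.45 pos [0.5    0.1724 0.1483] rot [-1.7997e+02 -1.0000e-02  1.6568e+02] F [ 0.34  0.23 -0.13] gap 0.0296
shift [-0.0004 -0.0014  0.0613] roll -0.0003 rows>= 2.0 1.0
```

Call:
{"method": "play_rows", "body": {"series": [{"gripper": 1, "xyz": [0, -0.0008, 0.006], "roll": 0}, {"gripper": 1, "xyz": [0, -0.0008, 0.012], "roll": 0}, {"gripper": 1, "xyz": [0, -0.0008, 0.018], "roll": 0}, {"gripper": 1, "xyz": [0, -0.0008, 0.024], "roll": 0}]}}

```text
clock: 12.85
ee_pos: [0.4997, 0.1724, 0.1241]
tool_rot: [180.0, 0.0, 165.7]
contact_force: [0.4, -1.1, -0.3]
finger_gap: 0.0291
gripper_force: 60.1
```

Tip is in the slot, free. Down to the rack and open.

Call:
{"method": "play_rows", "body": {"series": [{"gripper": 1, "xyz": [0, 0, 0.01], "roll": 0}, {"gripper": 1, "xyz": [0, 0, 0.02], "roll": 0}, {"gripper": 1, "xyz": [0, 0, 0.029], "roll": 0}, {"gripper": 1, "xyz": [0, 0, 0.034], "roll": 0}, {"gripper": 1, "xyz": [0, 0, 0.036], "roll": 0}, {"gripper": 1, "xyz": [0, 0, 0.036], "roll": 0}]}}

```text
clock: 13.45
ee_pos: [0.4995, 0.1724, 0.088]
tool_rot: [-180.0, -0.0, 165.8]
contact_force: [-0.3, -0.4, -1.1]
finger_gap: 0.0296
gripper_force: 60.1
```

Call:
{"method": "play_rows", "body": {"series": [{"gripper": 0, "xyz": [0, 0, 0], "roll": 0}, {"gripper": -1, "xyz": [0, 0, 0], "roll": 0}, {"gripper": -1, "xyz": [0, 0, 0], "roll": 0}, {"gripper": -1, "xyz": [0, 0, 0], "roll": 0}, {"gripper": -1, "xyz": [0, 0, -0.01], "roll": 0}, {"gripper": -1, "xyz": [0, 0, -0.03], "roll": 0}, {"gripper": -1, "xyz": [0, 0, -0.055], "roll": 0}, {"gripper": -1, "xyz": [0, 0, -0.07], "roll": 0}, {"gripper": -1, "xyz": [0, 0, -0.075], "roll": 0}]}}

```text
clock: 14.35
ee_pos: [0.5006, 0.1727, 0.1655]
tool_rot: [179.9, 0.2, 165.7]
contact_force: [0.4, -0.4, 0.4]
finger_gap: 0.0853
gripper_force: 0.0
```

```bash
python3 -c "
from h import *
goto(.6105,.1437,.160,165.7)"
```

```text
t14.35 pos [0.5006 0.1727 0.1655] rot [1.7987e+02 1.7000e-01 1.6573e+02] F [ 0.39 -0.37  0.45] gap 0.0853
shift [-0.1137 -0.0011  0.0058] roll 0.0006 rows>= 3.0 1.0
```

Call:
{"method": "play_rows", "body": {"series": [{"gripper": -1, "xyz": [-0.01, 0, 0], "roll": 0}, {"gripper": -1, "xyz": [-0.035, 0, 0], "roll": 0}, {"gripper": -1, "xyz": [-0.068, -0.001, 0], "roll": 0}, {"gripper": -1, "xyz": [-0.096, -0.001, 0.002], "roll": 0}, {"gripper": -1, "xyz": [-0.109, -0.001, 0.004], "roll": 0}, {"gripper": -1, "xyz": [-0.1137, -0.001, 0.006], "roll": 0}, {"gripper": -1, "xyz": [-0.1137, -0.001, 0.006], "roll": 0}, {"gripper": -1, "xyz": [-0.1137, -0.001, 0.006], "roll": 0}]}}

```text
clock: 15.15
ee_pos: [0.6084, 0.1437, 0.1567]
tool_rot: [-180.0, -0.1, 165.8]
contact_force: [0.9, 0.0, 0.6]
finger_gap: 0.0852
gripper_force: 0.0
```

```bash
python3 -c "
from h import *
goto(.6105,.1437,.087,165.7)
im,d=vision.get_image('scene'); t,_=vision.get_image('top')
cv2.imwrite('pics/c.png',cv2.resize(np.hstack([im[100:260,280:440],t[150:310,180:340]]),None,fx=2.5,fy=2.5)[:,:,::-1])"
```

```text
t15.15 pos [0.6084 0.1437 0.1567] rot [-1.7997e+02 -1.1000e-01  1.6580e+02] F [0.88 0.01 0.58] gap 0.0852
shift [-0.0022  0.0005  0.0697] roll 0.0018 rows>= 2.0 1.0
```

View pics/c.png

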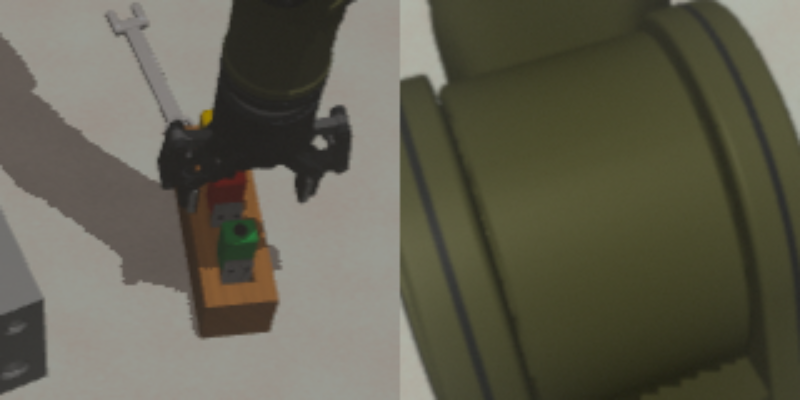

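Call:
{"method": "play_rows", "body": {"series": [{"gripper": -1, "xyz": [-0.001, 0, 0.01], "roll": 0}, {"gripper": -1, "xyz": [-0.0018, 0, 0.025], "roll": 0}, {"gripper": -1, "xyz": [-0.0018, 0, 0.04], "roll": 0}, {"gripper": -1, "xyz": [-0.0018, 0, 0.055], "roll": 0}, {"gripper": -1, "xyz": [-0.0018, 0, 0.065], "roll": 0}, {"gripper": -1, "xyz": [-0.0018, 0, 0.07], "roll": 0}, {"gripper": 0, "xyz": [-0.0018, 0, 0.07], "roll": 0}, {"gripper": 0, "xyz": [-0.0018, 0, 0.07], "roll": 0}, {"gripper": 0, "xyz": [-0.0018, 0, 0.07], "roll": 0}, {"gripper": 1, "xyz": [-0.0018, 0, 0.07], "roll": 0}, {"gripper": 1, "xyz": [-0.0018, 0, 0.07], "roll": 0}, {"gripper": 1, "xyz": [-0.0018, 0, 0.07], "roll": 0}, {"gripper": 1, "xyz": [-0.0018, 0, 0.07], "roll": 0}], "newtons": 60}}

```text
clock: 16.55
ee_pos: [0.6118, 0.1431, 0.0881]
tool_rot: [180.0, 0.1, 165.7]
contact_force: [-0.3, -0.0, 5.9]
finger_gap: 0.0294
gripper_force: 59.8
```

Call:
{"method": "play_rows", "body": {"series": [{"gripper": 1, "xyz": [0, 0, -0.01], "roll": 0}, {"gripper": 1, "xyz": [0, 0, -0.03], "roll": 0}, {"gripper": 1, "xyz": [0, 0, -0.06], "roll": 0}, {"gripper": 1, "xyz": [0, 0, -0.1], "roll": 0}, {"gripper": 1, "xyz": [0, 0, -0.14], "roll": 0}, {"gripper": 1, "xyz": [0, 0, -0.17], "roll": 0}, {"gripper": 1, "xyz": [0, 0, -0.19], "roll": 0}, {"gripper": 1, "xyz": [0, 0, -0.2], "roll": 0}, {"gripper": 1, "xyz": [0, 0, -0.2], "roll": 0}]}}

```text
clock: 17.45
ee_pos: [0.6116, 0.1431, 0.2884]
tool_rot: [179.9, 0.1, 165.7]
contact_force: [0.7, 0.3, -1.0]
finger_gap: 0.0298
gripper_force: 59.4
```

```bash
python3 -c "
from h import *
goto(.5122,-.1755,.285,182.9)"
```

```text
t17.45 pos [0.6116 0.1431 0.2884] rot [1.7994e+02 9.0000e-02 1.6574e+02] F [ 0.71  0.32 -0.97] gap 0.0298
shift [ 0.0179 -0.3332  0.003 ] roll -0.2994 rows>= 7.0 2.0
```

Call:
{"method": "play_rows", "body": {"series": [{"gripper": 1, "xyz": [0, -0.01, 0], "roll": -0.01}, {"gripper": 1, "xyz": [0.001, -0.03, 0], "roll": -0.04}, {"gripper": 1, "xyz": [0.003, -0.062, 0], "roll": -0.08}, {"gripper": 1, "xyz": [0.005, -0.098, 0], "roll": -0.12}, {"gripper": 1, "xyz": [0.007, -0.135, 0], "roll": -0.16}, {"gripper": 1, "xyz": [0.009, -0.173, 0], "roll": -0.2}, {"gripper": 1, "xyz": [0.011, -0.211, 0], "roll": -0.24}, {"gripper": 1, "xyz": [0.013, -0.249, 0], "roll": -0.27}, {"gripper": 1, "xyz": [0.015, -0.284, 0], "roll": -0.29}, {"gripper": 1, "xyz": [0.017, -0.31, 0], "roll": -0.299}, {"gripper": 1, "xyz": [0.018, -0.326, 0], "roll": -0.299}, {"gripper": 1, "xyz": [0.018, -0.333, 0.015], "roll": -0.299}, {"gripper": 1, "xyz": [0.018, -0.333, 0.03], "roll": -0.299}, {"gripper": 1, "xyz": [0.018, -0.333, 0.04], "roll": -0.299}, {"gripper": 1, "xyz": [0.018, -0.333, 0.042], "roll": -0.299}, {"gripper": 1, "xyz": [0.018, -0.333, 0.042], "roll": -0.299}]}}

```text
clock: 19.05
ee_pos: [0.5114, -0.1751, 0.2446]
tool_rot: [180.0, -0.1, -177.1]
contact_force: [-0.1, 0.9, -0.8]
finger_gap: 0.0295
gripper_force: 59.5
```

```bash
python3 - <<'E'
from h import *
im,d=vision.get_image('scene'); W=cloud("scene",d); s=r.observe()
a=np.radians(3); ex=np.array([np.cos(a),np.sin(a),0]); ey=np.array([-np.sin(a),np.cos(a),0])
L=W-s["ee_pos"]; X=L@ex*1e3; Y=L@ey*1e3; Z=L[...,2]*1e3
S=cv2.cvtColor(im,cv2.COLOR_RGB2HSV)[...,1]
for lo in range(-75,-25,8):
    m=(S<60)&(abs(X-15)<15)&(abs(Y)<15)&(Z>lo)&(Z<=lo+8); print(lo,m.sum(),np.round(np.median(X[m]),1) if m.sum() else "",np.round([Y[m].min(),Y[m].max()],1) if m.sum() else "")
H=cv2.cvtColor(im,cv2.COLOR_RGB2HSV)[...,0]; m=(S>90)&(H>45)&(H<90)&(abs(X)<30)&(abs(Y)<20)&(abs(Z)<40); print(m.sum(),np.percentile(Z[m],[50,90,98]),np.percentile(X[m],[50,90]))
goto(.5125,-.1752,.220,182.9)
E
```

```text
-75 22 15.3 [-10.4  13.9]
-67 20 16.4 [-9.8 13.6]
-59 25 17.3 [-10.5  14. ]
-51 31 17.5 [-9.9 13.2]
-43 30 17.6 [-10.5  13.6]
-35 26 17.5 [-10.5  14.1]
-27 33 17.6 [-10.8  13.2]
195 [21.6497048  24.38717674 26.23081385] [ 9.9519859  13.12539363]
t19.10 pos [ 0.5119 -0.1751  0.2452] rot [ 1.7998e+02 -1.0000e-02 -1.7708e+02] F [ 0.14  0.5  -1.58] gap 0.0295
shift [-0.0006 -0.0001  0.0252] roll 0.0003 rows>= 1.0 1.0
```

Call:
{"method": "play_rows", "body": {"series": [{"gripper": 1, "xyz": [-0.0003, 0, 0.005], "roll": 0}, {"gripper": 1, "xyz": [-0.0003, 0, 0.011], "roll": 0}, {"gripper": 1, "xyz": [-0.0003, 0, 0.017], "roll": 0}, {"gripper": 1, "xyz": [-0.0003, 0, 0.021], "roll": 0}, {"gripper": 1, "xyz": [-0.0003, 0, 0.025], "roll": 0}, {"gripper": 1, "xyz": [-0.0003, 0, 0.027], "roll": 0}, {"gripper": 1, "xyz": [-0.0003, 0, 0.029], "roll": 0}, {"gripper": 1, "xyz": [-0.0003, 0, 0.031], "roll": 0}, {"gripper": 1, "xyz": [-0.0003, 0, 0.032], "roll": 0}]}}

```text
clock: 20.0
ee_pos: [0.5118, -0.1754, 0.2131]
tool_rot: [180.0, -0.0, -177.1]
contact_force: [-1.4, 1.0, -0.4]
finger_gap: 0.0293
gripper_force: 59.5
```

Call:
{"method": "play_rows", "body": {"series": [{"gripper": 1, "xyz": [0, 0, 0.001], "roll": 0}, {"gripper": 1, "xyz": [0, 0, 0.003], "roll": 0}, {"gripper": 1, "xyz": [0, 0, 0.004], "roll": 0}, {"gripper": 1, "xyz": [0, 0, 0.004], "roll": 0}]}}

```text
clock: 20.4
ee_pos: [0.5117, -0.1754, 0.2091]
tool_rot: [180.0, -0.0, -177.1]
contact_force: [-1.9, -1.1, -1.2]
finger_gap: 0.0294
gripper_force: 59.6
```

Call:
{"method": "play_rows", "body": {"series": [{"gripper": 1, "xyz": [0.0003, 0, 0], "roll": 0}, {"gripper": 1, "xyz": [0.0004, 0, 0], "roll": 0}, {"gripper": 1, "xyz": [0.0004, 0, 0.001], "roll": 0}, {"gripper": 1, "xyz": [0.0004, 0, 0.002], "roll": 0}, {"gripper": 1, "xyz": [0.0004, 0, 0.003], "roll": 0}]}}

```text
clock: 20.9
ee_pos: [0.5117, -0.1754, 0.2064]
tool_rot: [-180.0, 0.0, -177.1]
contact_force: [-3.9, 0.5, 2.5]
finger_gap: 0.0296
gripper_force: 59.7
```

Call:
{"method": "play_rows", "body": {"series": [{"gripper": 1, "xyz": [0.0003, 0, 0], "roll": 0}, {"gripper": 1, "xyz": [0.0006, 0, 0], "roll": 0}, {"gripper": 1, "xyz": [0.0006, 0, 0.001], "roll": 0}, {"gripper": 1, "xyz": [0.0006, 0, 0.002], "roll": 0}, {"gripper": 1, "xyz": [0.0006, 0, 0.003], "roll": 0}]}}

```text
clock: 21.4
ee_pos: [0.5115, -0.1754, 0.2034]
tool_rot: [180.0, 0.0, -177.1]
contact_force: [-1.2, 0.7, 1.5]
finger_gap: 0.0294
gripper_force: 59.9
```

Call:
{"method": "play_rows", "body": {"series": [{"gripper": 1, "xyz": [0.0002, 0, 0.001], "roll": 0}, {"gripper": 1, "xyz": [0.0002, 0, 0.0025], "roll": 0}, {"gripper": 1, "xyz": [0.0002, 0, 0.004], "roll": 0}, {"gripper": 1, "xyz": [0.0002, 0, 0.0055], "roll": 0}, {"gripper": 1, "xyz": [0.0002, 0, 0.007], "roll": 0}]}}

```text
clock: 21.9
ee_pos: [0.5114, -0.1753, 0.1963]
tool_rot: [180.0, 0.1, -177.1]
contact_force: [-0.1, 0.4, 2.5]
finger_gap: 0.0291
gripper_force: 59.9
```

Call:
{"method": "play_rows", "body": {"series": [{"gripper": 1, "xyz": [0, 0, 0.001], "roll": 0}, {"gripper": 1, "xyz": [0, 0, 0.0025], "roll": 0}, {"gripper": 1, "xyz": [0, 0, 0.004], "roll": 0}, {"gripper": 1, "xyz": [0, 0, 0.0055], "roll": 0}, {"gripper": 1, "xyz": [0, 0, 0.007], "roll": 0}]}}

```text
clock: 22.4
ee_pos: [0.5114, -0.1754, 0.1893]
tool_rot: [180.0, 0.1, -177.1]
contact_force: [0.7, 0.1, 2.7]
finger_gap: 0.0297
gripper_force: 59.9
```

Call:
{"method": "play_rows", "body": {"series": [{"gripper": 1, "xyz": [-0.0001, 0, 0.001], "roll": 0}, {"gripper": 1, "xyz": [-0.0001, 0, 0.0025], "roll": 0}, {"gripper": 1, "xyz": [-0.0001, 0, 0.004], "roll": 0}, {"gripper": 1, "xyz": [-0.0001, 0, 0.0055], "roll": 0}, {"gripper": 1, "xyz": [-0.0001, 0, 0.007], "roll": 0}]}}

```text
clock: 22.9
ee_pos: [0.5114, -0.1754, 0.1823]
tool_rot: [180.0, 0.0, -177.1]
contact_force: [2.3, -0.3, 3.2]
finger_gap: 0.0292
gripper_force: 60.0
```

Call:
{"method": "play_rows", "body": {"series": [{"gripper": 1, "xyz": [-0.0003, 0, 0], "roll": 0}, {"gripper": 1, "xyz": [-0.0004, 0, 0.0015], "roll": 0}, {"gripper": 1, "xyz": [-0.0004, 0, 0.003], "roll": 0}, {"gripper": 1, "xyz": [-0.0004, 0, 0.0045], "roll": 0}, {"gripper": 1, "xyz": [-0.0004, 0, 0.005], "roll": 0}]}}

```text
clock: 23.4
ee_pos: [0.5115, -0.1754, 0.1771]
tool_rot: [180.0, 0.0, -177.1]
contact_force: [0.0, -0.5, 3.8]
finger_gap: 0.0298
gripper_force: 60.0
```

Call:
{"method": "play_rows", "body": {"series": [{"gripper": 1, "xyz": [0, 0, 0.0006], "roll": 0}, {"gripper": 1, "xyz": [0, 0, 0.0012], "roll": 0}, {"gripper": 1, "xyz": [0, 0, 0.0012], "roll": 0}]}}

```text
clock: 23.7
ee_pos: [0.5115, -0.1754, 0.176]
tool_rot: [180.0, 0.0, -177.1]
contact_force: [1.1, 0.1, 2.4]
finger_gap: 0.0292
gripper_force: 60.2
```

Call:
{"method": "play_rows", "body": {"series": [{"gripper": 1, "xyz": [0, 0, 0.0005], "roll": 0}, {"gripper": 1, "xyz": [0, 0, 0.001], "roll": 0}, {"gripper": 1, "xyz": [0, 0, 0.001], "roll": 0}]}}

```text
clock: 24.0
ee_pos: [0.5115, -0.1754, 0.176]
tool_rot: [-180.0, 0.0, -177.1]
contact_force: [-1.1, 1.6, 10.7]
finger_gap: 0.0293
gripper_force: 61.2
```

Call:
{"method": "play_rows", "body": {"series": [{"gripper": 0, "xyz": [0, 0, 0], "roll": 0}, {"gripper": -1, "xyz": [0, 0, 0], "roll": 0}, {"gripper": -1, "xyz": [0, 0, 0], "roll": 0}, {"gripper": -1, "xyz": [0, 0, 0], "roll": 0}, {"gripper": -1, "xyz": [0, 0, -0.008], "roll": 0}, {"gripper": -1, "xyz": [0, 0, -0.025], "roll": 0}, {"gripper": -1, "xyz": [0, 0, -0.05], "roll": 0}, {"gripper": -1, "xyz": [0, 0, -0.08], "roll": 0}, {"gripper": -1, "xyz": [0, 0, -0.12], "roll": 0}, {"gripper": -1, "xyz": [0.03, 0.03, -0.15], "roll": 0}, {"gripper": -1, "xyz": [0.06, 0.07, -0.16], "roll": 0}, {"gripper": -1, "xyz": [0.08, 0.12, -0.16], "roll": 0}, {"gripper": -1, "xyz": [0.08, 0.15, -0.16], "roll": 0}, {"gripper": -1, "xyz": [0.08, 0.15, -0.16], "roll": 0}]}}

```text
clock: 25.4
ee_pos: [0.4231, -0.0245, 0.3364]
tool_rot: [179.9, 0.1, -176.6]
contact_force: [0.2, -0.7, -0.5]
finger_gap: 0.0859
gripper_force: 0.0
```

```bash
python3 - <<'E'
from h import *
im,d=vision.get_image('scene'); t,dt=vision.get_image('top'); W=cloud("scene",d)
hsv=cv2.cvtColor(im,cv2.COLOR_RGB2HSV); H,S=hsv[...,0],hsv[...,1]
a=np.radians(3); B=W-[.5641,-.1721,0]
m=(H>45)&(H<90)&(S>90)&(W[...,2]>.12)&(W[...,2]<.22)
print(m.sum(),np.percentile(W[m],[2,50,98],axis=0).round(4))
cv2.imwrite('pics/d.png',cv2.resize(np.hstack([im[80:280,140:400],t[110:310,200:500]]),None,fx=1.4,fy=1.4)[:,:,::-1])
E
```

```text
186 [[ 0.5039 -0.1872  0.1744]
 [ 0.522  -0.1736  0.1988]
 [ 0.5261 -0.161   0.2033]]
```

View pics/d.png

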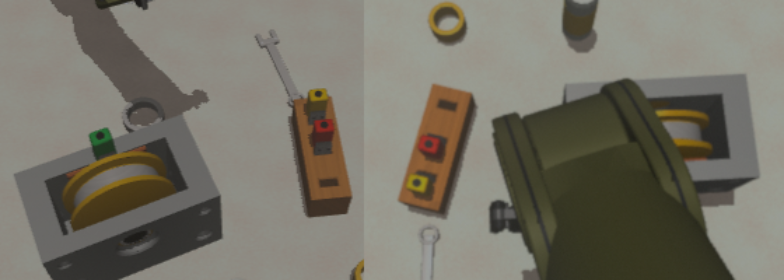

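```bash
python3 - <<'E'
from h import *
zs=[]
for k in range(6):
    im,d=vision.get_image('scene'); W=cloud("scene",d)
    hsv=cv2.cvtColor(im,cv2.COLOR_RGB2HSV); H,S=hsv[...,0],hsv[...,1]
    def top(m,z): q=W[...,2][m&(abs(W[...,2]-z)<.006)&(S>90)]; return [len(q),round(np.median(q)*1e3,2)]
    y=W[...,1]
    blk=(abs(W[...,2]-.15)<.005)&(S<60)&(abs(y+.17)<.13)&(abs(W[...,0]-.57)<.1)
    zs.append([top((H>45)&(H<90)&(y<0),.2),top((H>21)&(H<36)&(y>.1),.112),top(((H<7)|(H>174))&(y>.1),.112),round(np.median(W[...,2][blk])*1e3,2)])
for z in zs: print(z)
E
```

```text
[[129, np.float64(199.68)], [94, np.float64(111.79)], [116, np.float64(111.48)], np.float64(150.46)]
[[126, np.float64(200.02)], [94, np.float64(111.48)], [119, np.float64(112.06)], np.float64(150.37)]
[[124, np.float64(199.89)], [94, np.float64(111.6)], [121, np.float64(111.64)], np.float64(150.39)]
[[132, np.float64(199.65)], [93, np.float64(111.45)], [114, np.float64(111.74)], np.float64(150.46)]
[[128, np.float64(199.89)], [92, np.float64(111.75)], [118, np.float64(111.36)], np.float64(150.41)]
[[129, np.float64(199.83)], [94, np.float64(111.78)], [118, np.float64(112.04)], np.float64(150.43)]
```

The green handle's top is at 199.8 mm, where 200 is fully home. Yellow and red stand in the rack at 112 mm.

```bash
python3 -c "
from plant import r
print(r.finish_job())"
```

```text
the job is handed in; nothing more can be done
None
```

The 5 mm (green) blade fits: it slid in with about 3–5 N of drag and stands fully home at the crown, while the 7 mm blade bound in its taper at about 11 N and went back to the rack; the 9 mm never left it, and the job is handed in.

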